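# Gauge the axle sleeves and hold the index plunger out

### The job

One of the two aluminium axle sleeves fits the upright gauge pin of the bench fixture: slide that one fully down onto the pin and leave it there, and put the one that does not fit into the low open white carton beside the fixture. Then pull the fixture's black index plunger knob straight up, fully back against its spring so that its pin is clear of the hole, and finish while still holding it there with the gripper, so that the carriage can be shifted. Leave the other things on the bench where they are.

Things in the scene. Friction and masses are not known exactly. Their poses are not given: they have to be found in the camera images.
- sleeve_a: Plain aluminium axle sleeve standing on end: tube of 36 mm outer diameter, 42 mm high. Origin: centre of its underside, z along its bore. It and sleeve_b are the same outside; one of the two has a 22.6 mm bore and goes over the 20 mm gauge pin down to the seat, the other has a 16.6 mm bore and stops on the pin's tip. Which is which is not told: try it on the pin, or look at the bores from above.
- sleeve_b: The other aluminium axle sleeve, same outside (36 mm diameter, 42 mm high), other bore. Origin: centre of its underside, z along its bore.
- fixture: Bench fixture fixed to the table. Origin: centre of its underside; y runs along its length, z up. Dark base plate 120 (x) x 250 (y) x 12 mm; on it an aluminium carriage 70 mm wide whose top lies 30 mm above the table. Upright gauge pin at y = -75 mm. At y = +75 mm a bridge (104 mm along x, 30 mm along y, top 58 mm above the table, on two 16 mm posts) carries the index plunger's threaded housing, 20 mm diameter, its top at 76 mm.
- pin_seat (a point): Point on the carriage's top at the foot of the gauge pin, on its axis, 30 mm above the table. A sleeve is home when its underside rests here.
- pin_tip (a point): Top of the gauge pin, 68 mm above the table. The steel pin is 20 mm in diameter and stands 38 mm out of the carriage; its top 8 mm taper to 12 mm diameter. A sleeve with the smaller bore stops with its underside about 32 mm above the seat.
- knob (a point): Centre of the index plunger's knob, 96 mm above the table at rest; moves with the plunger. Upright black plastic cylinder, 28 mm diameter, 28 mm tall, with 6 mm of air between its underside and the housing. Pull it straight up.
- plunger (a joint): Lift of the sprung index plunger in m: 0 = pin in its seat hole in the carriage, 0.020 = pulled fully back against its stop. The 10 mm pin sits 10 mm deep in the hole. The spring pulls it back down with about 7 N at 0, rising to about 16 N at the stop; it does not latch. Its body carries only the pin and the knob.
- carton: White open carton fixed to the table, 150 x 150 mm outside, 40 mm high, walls 4 mm, floor about 5 mm thick. Origin: centre of its underside. A look-only cardboard flap hangs on its +y side. For the sleeve that does not fit.
- tin: Low round grease tin, 60 mm diameter, 60 mm high. Origin: centre of its underside. Not part of the job, stands among the sleeves.
- wrench: Steel wrench lying flat. Not part of the job.
- sprocket: Flat dark steel sprocket ring, about 96 mm over the teeth, 6 mm thick. Not part of the job.
- hub: Aluminium wheel hub shell standing on end, 52 mm across its flanges, 80 mm high. Not part of the job.
- tyre_lever: Black plastic tyre lever lying flat, 110 x 18 x 6 mm. Not part of the job.
Mind the look-alikes: they are no part of the job. Leave any pink look-alike of the sleeve_b alone. Leave any turquoise look-alike of the sleeve_a alone.

How it is judged:
By the outcome, as a careful person would: the job done as asked, in the order asked, and still so for the second after the job is handed in, while the arm keeps its last pose, push and grip.
It also fails if it takes over 72 s, if anything falls off the work surface, if the arm or the gripper's body presses on something with over 40 N, if the wrist force passes 120 N, or if a joint passes its speed limit or range.

### The arm

A 6-joint arm with a two-finger parallel gripper is mounted at the origin on the work surface. World frame = base frame: x ahead of the robot, y to its left, z up, the work surface at z = 0. Lengths are in m, angles in rad, forces in N, time in s.
With the tool pointing down it reaches from about 0.3 to 0.775 m from the base axis. Payload 14.6 kg.
Tool frame: the origin (TCP) lies where the fingers leave the gripper's body, on its centre line; the fingertips stand 97 mm ahead of it and the grasp point (between the pads) lies 78 mm ahead of it (r.tip_extent is the z of the fingertips in the tool frame, in m); z points along the fingers, y is the line along which they close (so a half turn about z gives the same grasp; the last joint's range is limited). The gripper opens to 94 mm and grips with 3 to 60 N. Pads are 16 mm wide; open, the fingers measure 119 mm over their backs; the gripper's body (75 mm by 177 mm) begins 78 mm behind the grasp point.
Start: joints at [1.246, 0.3, 1.521, -0, 1.321, -0.067], TCP at [0.14, 0.532, 0.303] pointing down, gripper open.
Joint ranges: [-3.03, 3.03], [-0.79, 2.21], [0.23, 2.52], [-1.04, 4.18], [0, 3.07], [-2.55, 2.55]. Speed limits (rad/s): [2.22, 2.22, 2.57, 3.14, 3.14, 3.14].

### API

Orientations are given as [roll, pitch, yaw] about the fixed x, y, z axes, in that order (R = Rz(yaw) Ry(pitch) Rx(roll)).
In Python, from workcell import r, claw, optics gives the robot as it stands. The module is installed in compiled form; this text tells all that it offers. Calls block until the motion is done:
- r.reach(position, orientation): joint-space move of the TCP to a pose.
- r.movel(position, orientation=None, max_speed=0.15): straight line of the TCP; orientation=None keeps the orientation; max_speed is the mean speed in m/s.
- r.set_joints(angles): joint-space move.
- claw.command_gripper(opening): opening from 0.0 (shut) to 1.0 (fully open); the grip force is fixed at half the most; returns when the fingers have stopped.
- r.pause(seconds).
- r.ik(position, orientation): joint angles nearest the present ones, or None.
- r.sense(): the state.
- optics.snapshot(name): name is "scene" or "top" or "wrist"; returns the picture (420x560x3 uint8, red, green, blue); there is no depth.
- optics.calibration(name): a dict with "fx", "fy", "cx", "cy" (pixels), "eye" and "attitude" of the camera in the world; the wrist camera has in their place "T_tool_cam" (4x4, takes a point from camera to tool coordinates, whose origin is the TCP and whose axes are the flange's). Camera axes: x right, y down, z forward; pixel columns grow to the right and rows downward; lengths in m; the calibration is good to about 2 mm. The wrist camera is an equidistant fisheye: a pixel r from the principal point sees the ray r / f radians off the axis. A picture is of the moment at which its call begins: read the wrist's pose just before it. calibration takes no time and is no camera call.
A pose or a line that the arm cannot do raises r.IKError and nothing moves.
- r.sign_off(): hands the job in; it is judged then, once.
The state is a dict: "clock": time; "q": joint angles; "qvel": joint speeds; "tau": joint torques, N m; "tool_pos": TCP position; "tool_rot": TCP orientation; "force": force on the tool from outside, world axes, zero at the start; "torque": the same for the moment, N m; "finger_gap": opening from 0.0 (shut) to 1.0 (fully open); "grip_force": force on a finger pad.
Only numpy, scipy, OpenCV 4.12 (cv2) and the standard library are available. Lean on these libraries where they do the work, as an engineer would, in place of code of your own. Each camera call takes 0.05 s, during which the arm holds its last target. There are 200 camera calls.

## Working session

There is one attempt and no reset: what is moved stays moved. The work goes in short steps, each a Python script; the robot and the scene stay as the last script left them, time stands still between calls to the robot, and variables do not carry over. Pictures are saved under pics/ and viewed, at most 10 in all, crops included, and the job is handed in when it is done.

```bash
mkdir -p pics
python3 - <<'E'
from workcell import r,claw,optics
import cv2
for n in ("top","scene"):
    im=optics.snapshot(n); cv2.imwrite(f"pics/{n}0.png",cv2.resize(im[:,:,::-1],(784,588),interpolation=cv2.INTER_CUBIC)); cv2.imwrite(f"raw_{n}.png",im[:,:,::-1])
    print(n,optics.calibration(n))
print(optics.calibration("wrist")); print(r.sense(), r.tip_extent)
E
```

```text
top {'fx': 397.47963482390486, 'fy': 397.47963482390486, 'cx': 279.33655954370323, 'cy': 214.4707684108131, 'eye': array([ 0.39750547, -0.02587131,  1.01236579]), 'attitude': array([-2.96539347, -0.0070476 , -1.58799595])}
scene {'fx': 467.8292632543654, 'fy': 467.8292632543654, 'cx': 278.1362000890016, 'cy': 209.59449019182134, 'eye': array([ 1.07200967, -0.35821942,  0.90953658]), 'attitude': array([-2.48947715, -0.0121843 ,  0.9871811 ])}
{'fx': 325.19226210127806, 'fy': 325.19226210127806, 'cx': 286.9155286023425, 'cy': 213.98665739462885, 'T_tool_cam': array([[-6.98443283e-04, -9.72992582e-01, -2.30835327e-01,
         6.67611263e-02],
       [ 9.99999275e-01, -4.53208969e-04, -1.11540038e-03,
         9.72629324e-05],
       [ 9.80659659e-04, -2.30835939e-01,  9.72992193e-01,
        -8.22226050e-02],
       [ 0.00000000e+00,  0.00000000e+00,  0.00000000e+00,
         1.00000000e+00]])}
{'clock': 0.1, 'q': array([ 1.24638069e+00,  3.00406748e-01,  1.52148444e+00, -2.41061498e-05,
        1.32067286e+00, -6.65990761e-02]), 'qvel': array([-1.31948181e-03, -7.79398566e-04, -7.55308029e-04, -4.69454325e-04,
       -6.68324386e-05,  7.32438664e-04]), 'tau': array([ 1.49203202e-03, -5.32650518e+01, -3.53277290e+01,  7.09851924e-02,
        2.36029259e-02, -2.73149175e-05]), 'tool_pos': array([0.14020131, 0.53170609, 0.30216246]), 'tool_rot': array([-3.14062185e+00, -4.13482209e-05,  2.88378205e+00]), 'force': array([0.56107327, 0.41333763, 0.06214602]), 'torque': array([ 0.0121164 , -0.02906054, -0.0192005 ]), 'grip_force': 0.0, 'finger_gap': 0.9982097188554527} 0.0972
```

View pics/top0.png

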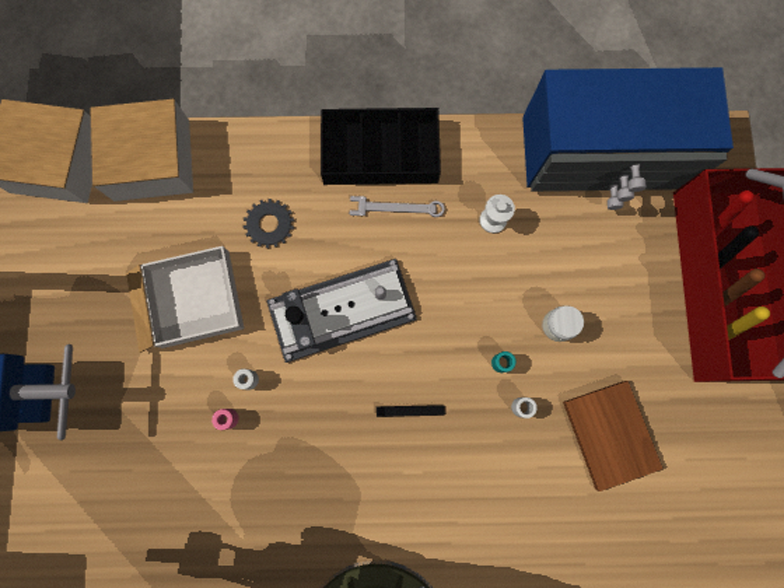

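View pics/scene0.png

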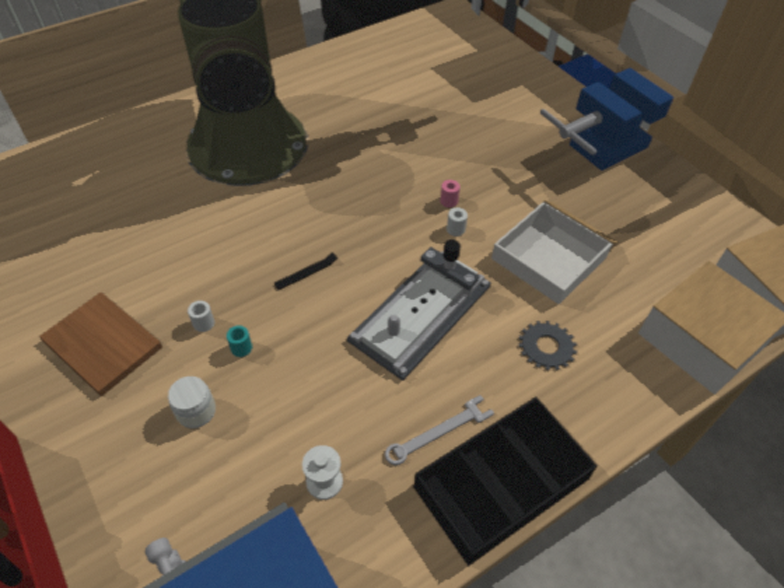

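Top view (784-px): the silver sleeves are at (245,379) and (526,407). The pink (224,420) and turquoise (504,362) rings are look-alikes, and the tin is at (565,323). The two silver ones match "plain aluminium". The right one looks to have the larger bore, so I'll check that in a crop. The fixture's gauge pin is at (381,292), the knob at (294,315) and the carton at (191,300).

```bash
cat > h.py <<'E'
import numpy as np, cv2
from scipy.spatial.transform import Rotation as R
from workcell import r,claw,optics
def ray(n,uv,T=None):
    c=optics.calibration(n); x=(uv[0]-c["cx"])/c["fx"]; y=(uv[1]-c["cy"])/c["fy"]
    if n=="wrist":
        th=np.hypot(x,y); s=np.sin(th)/max(th,1e-9); M=T@c["T_tool_cam"]
        return M[:3,3], M[:3,:3]@np.array([x*s,y*s,np.cos(th)])
    d=R.from_euler("xyz",c["attitude"]).as_matrix()@np.array([x,y,1.]); return c["eye"],d/np.linalg.norm(d)
def plane(n,uv,z,T=None):
    o,d=ray(n,uv,T); return o+d*(z-o[2])/d[2]
def toolT():
    s=r.sense(); T=np.eye(4); T[:3,:3]=R.from_euler("xyz",s["tool_rot"]).as_matrix(); T[:3,3]=s["tool_pos"]; return T
def tri(a,b):
    (o1,d1),(o2,d2)=a,b; A=np.stack([d1,-d2],1); t=np.linalg.lstsq(A,o2-o1,rcond=None)[0]
    p,q=o1+t[0]*d1,o2+t[1]*d2; return (p+q)/2,np.linalg.norm(p-q)
E
python3 - <<'E'
from h import *
k=1/1.4
T={"left":(245,378),"right":(525.5,407),"pin":(380,291),"knob":(293.5,315)}
S={"left":(458,214),"right":(200,309),"pin":(393,318),"knob":(452,244)}
for n in T:
    a=np.array(T[n])*k;b=np.array(S[n])*k
    print(n,tri(ray("top",a),ray("scene",b)),plane("top",a,{"left":.042,"right":.042,"pin":.068,"knob":.110}[n]))
for c in [(141,266),(222,248),(241,330),(160,348)]: print("carton",plane("top",np.array(c)*k,.04))
for c in [(267,300),(400,260),(415,318),(288,360)]: print("base",plane("top",np.array(c)*k,.012))
im=cv2.imread("raw_top.png"); 
o=[cv2.resize(im[v-22:v+22,u-22:u+22],(390,390),interpolation=cv2.INTER_CUBIC) for u,v in((175,271),(375,291))]
cv2.imwrite("pics/crop1.png",np.hstack(o))
E
```

```text
left (array([0.43909894, 0.22092148, 0.04148263]), np.float64(0.004744965034130589)) [0.43795392 0.21862398 0.042     ]
right (array([ 0.38108188, -0.26221184,  0.03953036]), np.float64(0.0031468535770729686)) [ 0.38047873 -0.26308764  0.042     ]
pin (array([ 0.58288034, -0.01632442,  0.06440404]), np.float64(0.0004531998316449421)) [ 0.58207075 -0.01656099  0.068     ]
knob (array([0.53721008, 0.12707688, 0.10864361]), np.float64(0.003747633648912477)) [0.5360738  0.12517035 0.11      ]
carton [0.63985956 0.41049914 0.04      ]
carton [0.67093694 0.267138   0.04      ]
carton [0.5216879  0.22853136 0.04      ]
carton [0.49240068 0.36849092 0.04      ]
base [0.57955955 0.19019795 0.012     ]
base [ 0.6508512  -0.05380218  0.012     ]
base [ 0.54205595 -0.07887758  0.012     ]
base [0.46984615 0.15030402 0.012     ]
```

View pics/crop1.png

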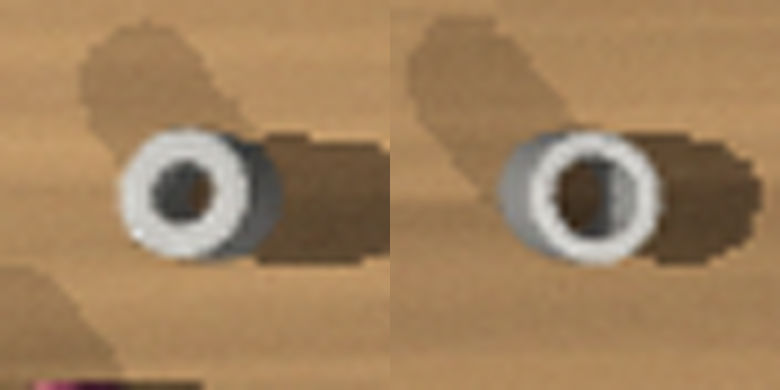

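The enlarged crop shows an outer diameter of about 130 px on both sleeves. The left bore is about 62 px (≈17 mm) and the right about 82 px (≈22.7 mm). So the **right** sleeve at (0.38,-0.26) fits, and the left one goes in the carton. Triangulated heights agree with the given ones, and the pin–knob distance is 149 mm (should be 150). Next I'll move and refine with the wrist camera.

```bash
cat >> h.py <<'E'
def go(p,yaw,lin=False,v=.15):
    """grasp point to p, tool down; picks the half turn with the smaller wrist angle"""
    P=np.array(p)+[0,0,.078]; best=None
    for y in (yaw,yaw+np.pi,yaw-np.pi):
        q=r.ik(P,[np.pi,0,y])
        if q is not None and (best is None or abs(q[5])<best[0]-.1): best=(abs(q[5]),y)
    o=[np.pi,0,best[1]]
    r.movel(P,o,max_speed=v) if lin else r.reach(P,o)
def shot(name):
    T=toolT(); im=optics.snapshot("wrist"); cv2.imwrite(f"raw_{name}.png",im[:,:,::-1]); np.save(f"T_{name}.npy",T); return im[:,:,::-1]
E
python3 - <<'E'
from h import *
go([.56,.0,.20],.3); a=shot("pin")
go([.381,-.262,.20],.456); b=shot("right")
print(r.sense()["clock"],r.sense()["q"])
cv2.imwrite("pics/w1.png",cv2.resize(np.vstack([a,b]),(400,600))); cv2.imwrite("pics/w1.png",np.hstack([cv2.resize(x,(400,300)) for x in(a,b)]))
E
```

```text
3.8167 [-6.79820250e-01  1.28009625e-01  1.78934281e+00  1.35216534e-04
  1.22412228e+00  4.33968335e-01]
```

View pics/w1.png

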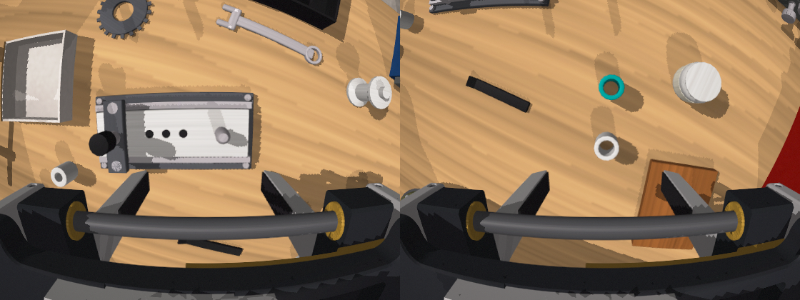

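The wrist views show the pin tip near (222,133), i.e. raw (311,186), and the large-bore sleeve near raw (288,205). Now fitting circles to both.

```bash
cat >> h.py <<'E'
def circ(im,c,w,r0,r1,k=6):
    """circle nearest c in crop, Hough on enlarged image -> (u,v,radius) raw pixels"""
    u,v=c; cr=cv2.resize(im[v-w:v+w,u-w:u+w],None,fx=k,fy=k,interpolation=cv2.INTER_CUBIC)
    g=cv2.GaussianBlur(cv2.cvtColor(cr,cv2.COLOR_BGR2GRAY),(0,0),3)
    h=cv2.HoughCircles(g,cv2.HOUGH_GRADIENT_ALT if False else cv2.HOUGH_GRADIENT,1,r0*k/2,param1=80,param2=12,minRadius=int(r0*k),maxRadius=int(r1*k))
    out=[] if h is None else [((x+.5)/k-.5+u-w,(y+.5)/k-.5+v-w,q/k) for x,y,q in h[0][:4]]
    for x,y,q in ([] if h is None else h[0][:2]): cv2.circle(cr,(int(x),int(y)),int(q),(0,0,255),1); cv2.circle(cr,(int(x),int(y)),2,(0,255,0),-1)
    return out,cr
E
python3 - <<'E'
from h import *
O=[]
for n,c,z,r0,r1 in (("pin",(311,186),.068,4,13),("right",(288,205),.042,14,24)):
    im=cv2.imread(f"raw_{n}.png");T=np.load(f"T_{n}.npy")
    o,cr=circ(im,c,28,r0,r1); O.append(cr)
    for q in o:
        p=plane("wrist",q[:2],z,T); e=plane("wrist",(q[0]+q[2],q[1]),z,T); print(n,np.round(q,1),p.round(4),"R mm",np.linalg.norm(e-p)*1e3)
cv2.imwrite("pics/c2.png",np.hstack(O))
E
```

```text
pin [311.8 190.3  10.8] [ 0.5849 -0.0153  0.068 ] R mm 9.882143265651603
pin [312.2 192.5   6.6] [ 0.5831 -0.0162  0.068 ] R mm 6.10526643424939
pin [310.3 193.7   8.9] [ 0.5816 -0.0149  0.068 ] R mm 8.143137737573564
pin [310. 184.   7.] [ 0.59   -0.0119  0.068 ] R mm 6.419678214049876
right [288.7 207.3  17.4] [ 0.3801 -0.2642  0.042 ] R mm 17.39921048206072
right [294.3 212.2  18.5] [ 0.3782 -0.2715  0.042 ] R mm 18.66351078949803
```

View pics/c2.png

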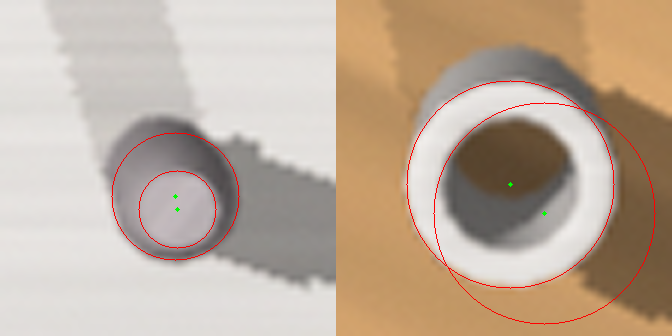

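Pin tip is at (0.5831, -0.0162) with R=6.1 mm (expected 6). Sleeve top is at (0.3801, -0.2642) with R=17.4 (expected 18). Both agree with the top view, so I'll pick the sleeve and fit it.

Run:
```python
from h import *
claw.command_gripper(.6)
s=[.3801,-.2642]
go(s+[.10],.456); go(s+[.030],.456,True,.1)
claw.command_gripper(0)
a=r.sense(); print("grip",a["finger_gap"],a["grip_force"],a["clock"])
go(s+[.14],.456,True,.2)
p=[.5831,-.0162]
go(p+[.14],.3); r.pause(.3); f0=r.sense()["force"]; im=shot("held")
for z in (.105,.094,.085,.076,.068,.0625):
    go(p+[z],.3,True,.06); a=r.sense(); f=a["force"]-f0
    print(z,f.round(1),(a["tool_pos"]-[*p,.078]).round(4),a["finger_gap"])
    if abs(f[2])>12: break
cv2.imwrite("pics/w3.png",np.hstack([cv2.resize(x,(400,300)) for x in(im,shot("seat"))]))
print(r.sense()["clock"])
```

```text
grip 0.37590373804810895 30.000854674726725 6.3667
0.105 [-1.1 -0.1 -0.1] [1.000e-04 0.000e+00 1.052e-01] 0.3784626633832332
0.094 [ 0.9 -0.6  0.5] [-0.0001  0.      0.0935] 0.3760222437863604
0.085 [-0.  -0.3 -0.6] [-0.0001  0.      0.0845] 0.37829581561365877
0.076 [-0.6  0.1  0. ] [-0.0002  0.      0.0755] 0.37537810288384277
0.068 [-0.8  0.8  1.4] [-0.0002  0.      0.0675] 0.3766142296209862
0.0625 [-1.3  0.3  0.9] [-0.0001  0.      0.0621] 0.3755012898236718
10.8833
```

View pics/w3.png

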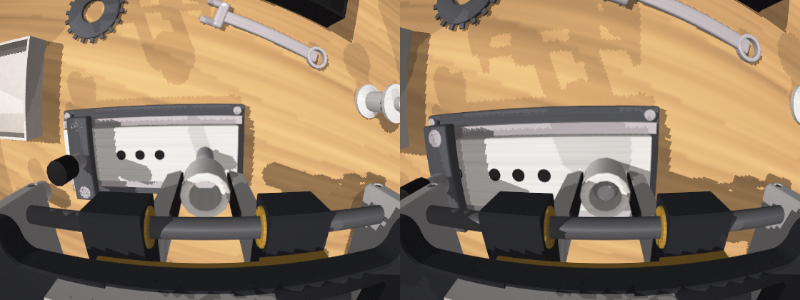

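The sleeve is threaded: its underside is at 32 mm, far below the 62 mm stop for the small bore, with no side force. I'll seat and release it, then look at the left sleeve and carton.

Run:
```python
from h import *
p=[.5831,-.0162]
go(p+[.0605],.3,True,.05); print(r.sense()["force"].round(1))
claw.command_gripper(.6); go(p+[.15],.3,True,.2); go([.52,.03,.20],.3); a=shot("chk")
go([.437,.219,.20],-.473); b=shot("left")
c=plane("top",(173.9,270.9),.042); print(c,r.sense()["clock"],r.sense()["q"].round(2))
cv2.imwrite("pics/w4.png",np.hstack([cv2.resize(x,(400,300)) for x in(a,b)]))
```

```text
[-0.5 -0.3 -0.4]
[0.43584411 0.22121252 0.042     ] 14.55 [ 0.39  0.19  1.72 -0.    1.23 -0.71]
```

View pics/w4.png

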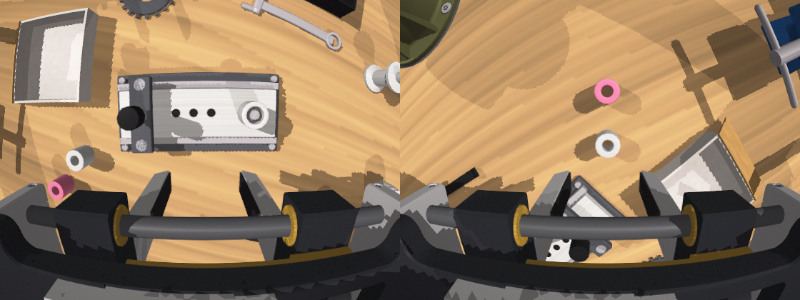

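Left view: the sleeve sits on the pin at (255,115), with the knob at (130,118). Right view: the small-bore sleeve is at (608,145), i.e. raw (291,203), with the pink look-alike beyond it. I'll fit its centre, then pick it and place it in the carton.

Run:
```python
from h import *
im=cv2.imread("raw_left.png");T=np.load("T_left.npy"); o,_=circ(im,(291,204),28,14,24)
q=o[0]; s=plane("wrist",q[:2],.042,T); e=plane("wrist",(q[0]+q[2],q[1]),.042,T); print(q,s,np.linalg.norm(e-s))
im=cv2.imread("raw_chk.png");T=np.load("T_chk.npy")
for n,c,z,a,b in(("sleeve",(357,161),.072,14,24),("knob",(182,164),.110,12,22)):
    for k in circ(im,c,30,a,b)[0]: print(n,np.round(k,1),plane("wrist",k[:2],z,T).round(4),np.linalg.norm(plane("wrist",(k[0]+k[2],k[1]),z,T)-plane("wrist",k[:2],z,T)).round(4))
assert np.linalg.norm(s[:2]-[.436,.220])<.008
s=list(s[:2])
go(s+[.10],-.473,True,.2); go(s+[.030],-.473,True,.1); claw.command_gripper(0)
a=r.sense(); print("grip",a["finger_gap"],a["grip_force"])
go(s+[.15],-.473,True,.2); c=[.581,.319]
go(c+[.15],.28); go(c+[.037],.28,True,.12); print(r.sense()["force"].round(1))
claw.command_gripper(.6); go(c+[.17],.28,True,.2)
print(r.sense()["clock"])
```

```text
(np.float32(289.66666), np.float32(203.5), np.float32(16.783333)) [0.43648893 0.2218034  0.042     ] 0.016764013968772327
sleeve [356.8 160.8  18.8] [ 0.5833 -0.0153  0.072 ] 0.0176
sleeve [364.3 167.   21.5] [ 0.5802 -0.0237  0.072 ] 0.0205
sleeve [348.5 158.5  16.7] [ 0.5829 -0.0074  0.072 ] 0.0154
knob [185.2 165.7  21.9] [0.5405 0.1213 0.11  ] 0.0182
knob [177.7 166.2  14.5] [0.5384 0.1274 0.11  ] 0.0123
grip 0.3861230498041667 30.00143587589264
[-0.5  1.  -1.7]
20.425
```

Gripped and released with sane forces. Now a close look at the knob, and a check of the carton from the top camera.

Run:
```python
from h import *
go([.53,.125,.22],.3); r.pause(.3); im=shot("knob"); T=np.load("T_knob.npy")
M=T@optics.calibration("wrist")["T_tool_cam"]; d=M[:3,:3].T@(np.array([.5382,.127,.11])-M[:3,3])
th=np.arctan2(np.hypot(d[0],d[1]),d[2]); uv=np.array([286.9,214])+325.2*th*d[:2]/np.hypot(d[0],d[1]); print(uv)
u,v=uv.astype(int); o,cr=circ(im,(u,v),36,12,24,5)
for k in o: print(np.round(k,1),plane("wrist",k[:2],.110,T).round(4),np.linalg.norm(plane("wrist",(k[0]+k[2],k[1]),.11,T)-plane("wrist",k[:2],.11,T)).round(4))
t=optics.snapshot("top")[:,:,::-1]
cv2.imwrite("pics/k5.png",np.hstack([np.clip(cr.astype(float)*1.8,0,255),cv2.resize(t[150:330,90:310],(440,360))]).astype(np.uint8))
```

```text
[287.5790513  206.82509699]
[287.9 206.3  15.9] [0.5387 0.1269 0.11  ] 0.0135
[295.3 205.5  23.2] [0.5412 0.1211 0.11  ] 0.0198
[258.7 216.9  15. ] [0.5224 0.1481 0.11  ] 0.0129
```

View pics/k5.png

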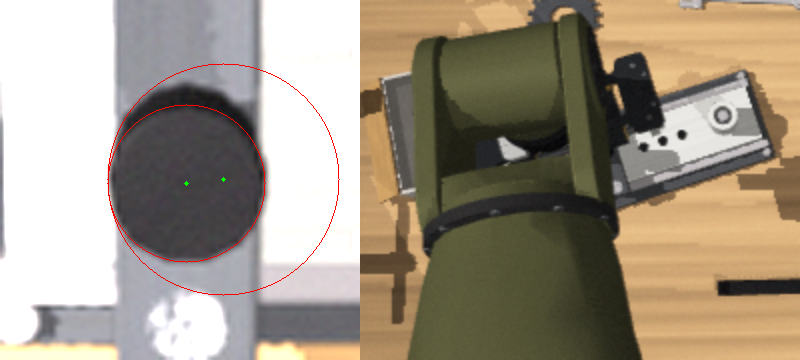

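The knob circle fits cleanly: (0.5387, 0.1269) with R=13.5 mm (expected 14). The arm hides the carton from the top camera, so I'll check it with the scene camera after the grasp.

Run:
```python
from h import *
k=[.5387,.1269]; y=.29
go(k+[.16],y); r.pause(.2); f0=r.sense()["force"]
go(k+[.099],y,True,.08); print((r.sense()["force"]-f0).round(1))
claw.command_gripper(0); a=r.sense(); print("grip",a["finger_gap"],a["grip_force"],(a["force"]-f0).round(1),a["clock"])
s=optics.snapshot("scene")[:,:,::-1]
cv2.imwrite("pics/s6.png",cv2.resize(s[90:310,220:480],(780,600)))
```

```text
[ 0.6  0.3 -1.3]
grip 0.2895222391898065 30.000293254852295 [-0.3 -1.3  0.2] 25.2583
```

View pics/s6.png

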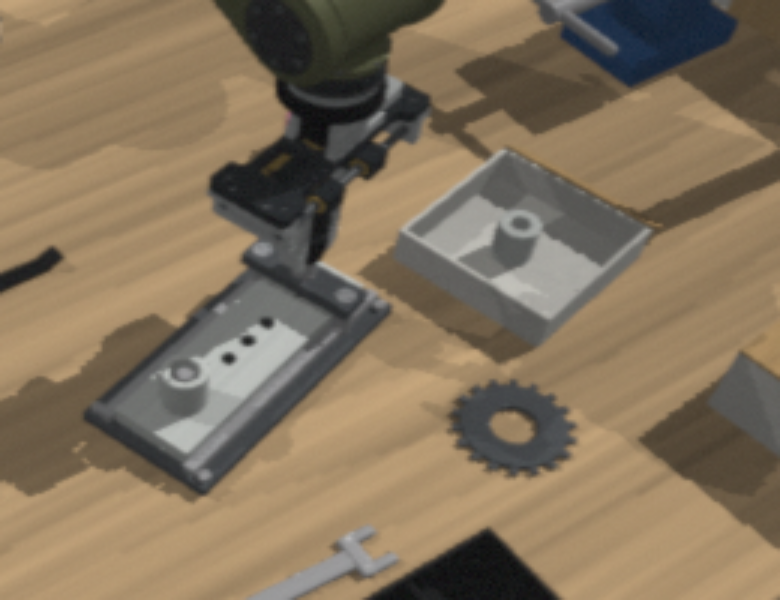

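The small-bore sleeve stands in the carton at (518,238), the large-bore one is home on the pin at (185,385), and the knob is gripped (gap 27 mm). Now pulling in steps while watching the force.

Run:
```python
from h import *
a=r.sense(); f0=a["force"]; P=a["tool_pos"].copy(); z0=P[2]
for dz in (.005,.010,.015,.018,.0195,.0205,.0213):
    r.movel([P[0],P[1],z0+dz],None,max_speed=.03); r.pause(.2); a=r.sense()
    f=np.mean([r.sense()["force"]-f0],0); print(dz,(a["tool_pos"][2]-z0).round(4),f.round(1),a["grip_force"],round(a["finger_gap"],4))
    if f[2]<-27: break
print(a["clock"])
```

```text
0.005 0.0046 [  5.9   0.8 -11.2] 29.998033046722412 0.2893
0.01 0.0097 [  5.2   1.7 -13.9] 29.997573494911194 0.2937
0.015 0.0146 [  5.3   1.8 -15.4] 29.99719798564911 0.2918
0.018 0.0174 [  6.7   2.2 -16.4] 29.997185468673706 0.298
0.0195 0.0189 [  7.7   2.3 -16.4] 29.99704509973526 0.2896
0.0205 0.0198 [  7.9   2.1 -17.4] 29.996854662895203 0.2947
0.0213 0.0201 [  9.    3.  -22.9] 29.99561905860901 0.2937
28.6667
```

The force follows the spring and then jumps at 20 mm of lift, so the plunger is against its stop with no slip. I'll confirm it holds and verify by picture.

Run:
```python
from h import *
r.pause(1.0); a=r.sense(); print(a["tool_pos"],a["force"].round(1),a["clock"])
s=optics.snapshot("scene")[:,:,::-1]
cv2.imwrite("pics/s7.png",cv2.resize(s[140:200,280:360],(800,600),interpolation=cv2.INTER_CUBIC))
```

```text
[0.53869014 0.126792   0.19728408] [  9.3   1.7 -21. ] 29.6667
```

View pics/s7.png

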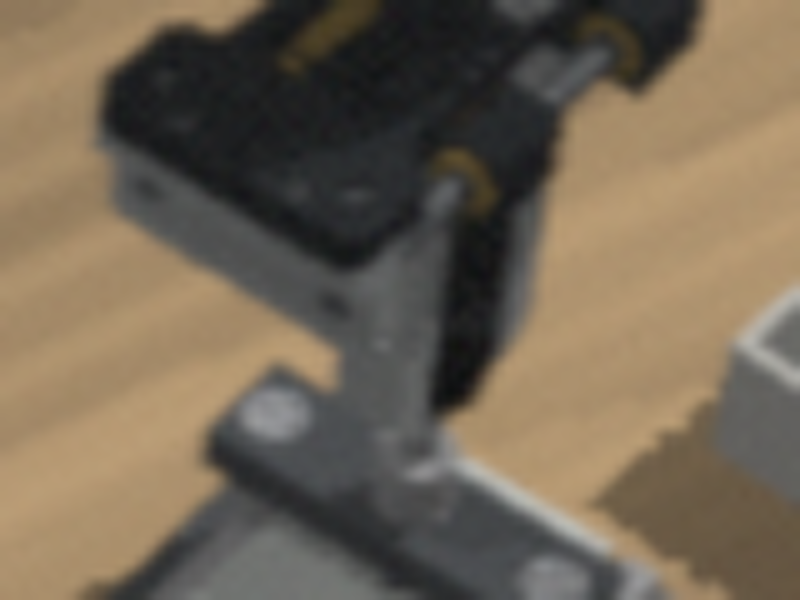

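The plunger is still pulled back after 1 s: the fingers stand well above the housing at (410,470) and the load is a steady 21 N. Handing in.

```bash
python3 -c "
from workcell import r
print(r.sign_off())"
```

```text
the job is handed in; nothing more can be done
None
```

I handed the job in at about 30 s of the 72 s limit: the 22.6 mm-bore sleeve is home on the gauge pin, the other is in the carton, and the gripper is holding the index plunger fully up against its stop.

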